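# Rinsed espresso tools back into the tool rail by height

### The arm

A 6-joint arm with a two-finger parallel gripper is mounted at the origin on a cart in front of the work surface, level with it; the furniture and walls round the work are solid. World frame = base frame: x ahead of the robot, y to its left, z up, the work surface at z = 0. Lengths are in m, angles in rad, forces in N, time in s.
With the tool pointing down it reaches from about 0.35 to 0.775 m from the base axis. Payload 7.3 kg.
Tool frame: the origin (TCP) lies on the mounting face of the last link; the fingertips stand 178 mm ahead of it and the grasp point (between the pads) lies 159 mm ahead of it (robot.tcp_to_tips is the distance from the TCP to the fingertips, in m); z points along the fingers, y is the direction in which the jaws open and shut (so a half turn about z gives the same grasp; the last joint's range is limited). The gripper opens to 92 mm and grips with 3 to 60 N. Pads are 19 mm wide; open, the fingers measure 130 mm over their backs; the gripper's body (75 mm by 190 mm) begins 47 mm behind the grasp point.
Start: joints at [1.163, 0.342, 1.524, -0, 1.275, -0.146], TCP at [0.136, 0.507, 0.405] pointing down, gripper open.
Joint ranges: [-2.53, 2.53], [-0.77, 2.02], [0.04, 2.7], [-1, 4.14], [0.28, 2.66], [-3.11, 3.11]. Speed limits (rad/s): [2.57, 2.57, 3.14, 3.14, 3.14, 3.14].

### API

Orientations are given as [roll, pitch, yaw] about the fixed x, y, z axes, in that order (R = Rz(yaw) Ry(pitch) Rx(roll)).
In Python, from cell import robot, viewer gives the robot as it stands.
- The arm moves only by the shell command python3 -m creep 'ROWS' [OPENING] [FORCE]. ROWS is JSON, a list that holds one entry, the list of rows, each a list of 6 numbers: the shift along the world's x, y, z in mm, then the turn, a rotation vector about the world's x, y, z in degrees. A call has 1 to 5 rows; each row shifts and turns the pose as measured when the row begins; what a row does not reach is not made up. A row lasts 1/12 s, in which the tool goes at most 41.7 mm and 7.16 degrees, less where a joint would pass 70% of its speed; a pose out of reach is approached as far as the arm can. A call with a gripper value outside its range is refused whole. OPENING is the closure, from -1 (fully open) to 1 (shut), set as the call begins (- or left out, the last holds). The fingers move at their own pace and stop on an object; FORCE is the grip in N (left out, the last holds). Time passes only in rows, so rows that do not move let the fingers close. It gives the time, the measured TCP pose, the force and the opening at its end, in the units of the state.
- robot.observe(): the state, without advancing time (a new reading comes with each control period).
- viewer.read_camera(name): name is "scene" or "top"; returns the picture (480x640x3 uint8, blue, green, red); there is no depth.
- viewer.camera_model(name): a dict with "fx", "fy", "cx", "cy" (pixels), "pose" (4x4, takes a point from camera to world coordinates). Camera axes: x right, y up, looking along -z (the intrinsics and any distortion apply to the point x, -y, -z); pixel columns grow to the right and rows downward; lengths in m; the calibration is good to about 2 mm. A picture is of the moment at which its call begins. camera_model takes no time and is no camera call.
- robot.hand_in(): hands the job in, once; it reports no verdict.
The state is a dict: "time": time; "qpos": joint angles; "qvel": joint speeds; "joint_efforts": joint torques, N m; "tool_pos": TCP position; "tool_rot": TCP orientation; "contact_force": force on the tool from outside, world axes, zero at the start; "torque": the same for the moment, N m; "opening": finger opening in m.
Only numpy, scipy, OpenCV 4.12 (cv2) and the standard library are available. Lean on these libraries where they do the work, as an engineer would, in place of code of your own. Each camera call takes 0.05 s, during which the arm holds its last target. There are 200 camera calls.

### The job

Put the four rinsed espresso tools on the black bar mat (leveller, dosing cup, shot glass and tamper) back into the wells of the walnut tool rail, one to a well, lined up by height: the shortest in the end well next to the portafilter, so that your hand can swing in over it, rising to the tallest in the end well next to the knock bin. Stand each upright and fully down in its well without knocking any over, and leave the small steel blind basket where it is on the mat.

Things in the scene. Friction and masses are not known exactly. Their poses are not given: they have to be found in the camera images.
- leveller: espresso leveller: pale metal puck, round, 60 mm across, 34 mm tall, shortest of the four tools. Origin: centre of its underside; z up. Stands on the mat, whose top is 4 mm above the worktop. Loose.
- dosing_cup: dosing cup: plain open steel beaker without a handle, round, 59 mm across, 52 mm tall, second shortest. Origin: centre of its underside; z up. Stands on the mat, mouth up. Loose.
- shot_glass: shot glass: small open clear glass with a thin red fill line, 49 mm across at the rim and 41 mm at the foot, 61 mm tall, second tallest. Origin: centre of its underside; z up. Stands on the mat, mouth up. Loose.
- tamper: tamper: round steel base 58 mm across and 18 mm thick, a 24 mm neck, then a turned brown wooden handle up to 40 mm across from 28 mm to the top, 91 mm, tallest of the four. Origin: centre of its underside; z up. Stands on its base on the mat. Weighs 0.42 kg. Loose; take it by the handle.
- blind_basket: blind filter basket: shallow steel dish with a flared rim 68 mm across, 24 mm tall, on the mat among the tools; not to be moved. Origin: centre of its underside. Loose.
- well_1: first (end) well: cork disc, 71 mm across, 2 mm thick, lining a round well of the walnut rail; the well is 72 mm wide, its rim 8 mm above the cork. Origin: centre of the disc's underside, 6 mm above the worktop; a tool standing in the well has its underside 2 mm above this. Axes: y along the row towards well_1, x across it, z up. 
- well_2: second well, between well_1 and well_3: same make and axes as well_1. The four wells lie 82 mm apart in one line in the order 1, 2, 3, 4; the fixed rail is 336 mm long and 107 mm wide, its top 16 mm above the worktop.
- well_3: third well, between well_2 and well_4: same make and axes as well_1.
- well_4: fourth (other end) well: same make and axes as well_1.
- portafilter: fixed portafilter lying on the worktop beyond one end of the rail (either end, it changes): steel basket holder with a black handle pointing roughly towards the robot, 227 mm long, 83 mm wide, 57 mm tall. Origin: centre of its outline, on the worktop. Beyond the rail's other end stands the fixed black knock bin, 157 x 161 mm and 106 mm tall, 10 mm or more from the rail's end.
Mind the look-alikes: they are no part of the job. What is shaped like the dosing_cup but pink is not meant. Leave any blue look-alike of the shot_glass alone.

How it is judged:
By the outcome, as a careful person would: the job done as asked, in the order asked, and still so for the second after the job is handed in, with the robot touching nothing.
It also fails if it takes over 102 s, if anything falls off the work surface, if the arm or the gripper's body presses on something with over 40 N, if the wrist force passes 120 N, or if a joint passes its speed limit or range.

## Working session

There is one attempt and no reset: what is moved stays moved. The work goes in short steps, Python scripts to look and compute and a shell command to move; the robot and the scene stay as the last step left them, time stands still between calls to the robot, and variables do not carry over. Pictures are saved under pics/ and viewed, about 12 in all and at most 16, crops included, and the job is handed in when it is done.

```bash
ls; mkdir -p pics
python3 - <<'E'
from cell import robot, viewer
import cv2
for n in("scene","top"):
    cv2.imwrite(f"pics/{n}0.png",viewer.read_camera(n)); m=viewer.camera_model(n); print(n,m)
print(robot.observe())
E
```

```text
pics
scene {'fx': 520.0746315274283, 'fy': 520.0746315274283, 'cx': 318.41350825409467, 'cy': 234.91859137702048, 'pose': array([[ 0.71974064,  0.44704238, -0.53115584, -0.07925239],
       [-0.69405749,  0.48102546, -0.53562927, -0.64174531],
       [ 0.0160505 ,  0.75416684,  0.65648668,  0.81793861],
       [ 0.        ,  0.        ,  0.        ,  1.        ]])}
top {'fx': 599.9299319288075, 'fy': 599.9299319288075, 'cx': 303.15125340725365, 'cy': 240.20186418295816, 'pose': array([[ 0.01946019,  0.9976279 , -0.06602935,  0.45455448],
       [-0.99944472,  0.02119717,  0.0257084 , -0.00669204],
       [ 0.02704705,  0.06549239,  0.99748644,  1.40475117],
       [ 0.        ,  0.        ,  0.        ,  1.        ]])}
{'time': 0.1, 'qpos': array([ 1.16301568e+00,  3.42624551e-01,  1.52491588e+00,  3.03726963e-05,
        1.27536094e+00, -1.46014942e-01]), 'qvel': array([-3.80045737e-04,  1.40507054e-04, -3.02244418e-03,  2.08214742e-03,
        6.24317246e-04,  9.22787910e-05]), 'joint_efforts': array([ 1.75172019e-03, -4.32007599e+01, -2.44694602e+01,  7.17301201e-02,
        5.26432763e-02, -6.97557903e-05]), 'tool_pos': array([0.1357979 , 0.50701135, 0.40413104]), 'tool_rot': array([-3.14030209e+00, -2.19149251e-04,  2.87981794e+00]), 'contact_force': array([-0.83118896, -0.06129666, -0.41746999]), 'torque': array([ 0.01031598, -0.01409115,  0.02902522]), 'opening': 0.09153576700933568}
```

View pics/scene0.png

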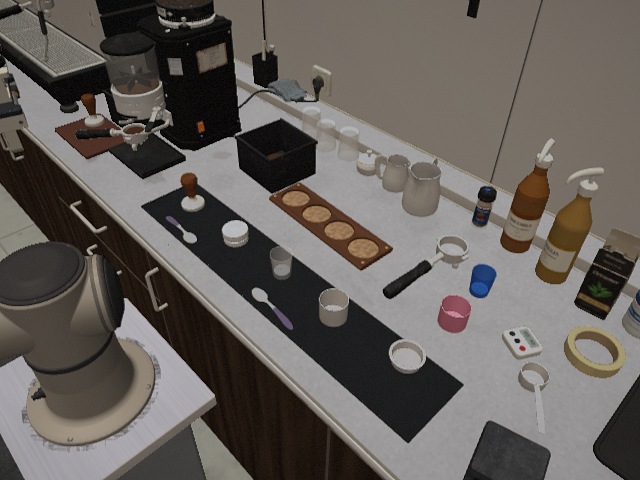

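View pics/top0.png

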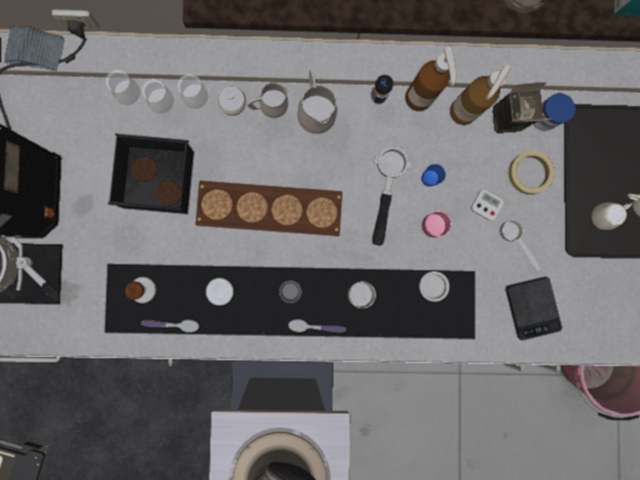

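Scene view: tamper (192,192), leveller (235,233), shot glass (281,262), dosing cup (334,307) and blind basket (407,356) on the mat. The rail runs from (295,198) to (363,248), with the bin at its left end and the portafilter (430,265) at its right. The top view agrees.

Look-alikes, top view:
- **Tamper (140,290):** there is another on the red mat by the machine, scene (90,110).
- **Leveller (220,292):** white tin (232,100).
- **Shot glass (290,291):** blue glass (432,175), clear glasses (122,88), (157,96) and (192,91).
- **Dosing cup (362,294):** pink cup (436,224), jugs (272,98) and (317,108).
- **Not to be moved:** blind basket (434,287).

I choose the four on the black mat and check them in a crop.

```bash
cat > h.py <<'E'
import numpy as np, cv2
from cell import robot, viewer
def ray(n,u,v,z):
    m=viewer.camera_model(n);P=m["pose"]
    d=P[:3,:3]@np.array([(u-m["cx"])/m["fx"],-(v-m["cy"])/m["fy"],-1]);o=P[:3,3]
    return (o+d*(z-o[2])/d[2])
def proj(n,p):
    m=viewer.camera_model(n);P=m["pose"];c=P[:3,:3].T@(np.asarray(p)-P[:3,3])
    return np.array([m["cx"]+m["fx"]*c[0]/-c[2],m["cy"]-m["fy"]*c[1]/-c[2]])
E
python3 - <<'E'
from h import *
for nm,uv,z in [("tampertop",(135,290),.095),("lev",(220,292),.038),("glassrim",(290,291),.065),("cuprim",(362,294),.056),("basket",(434,287),.028),("wL",(217,205),.008),("w",(252,207.5),.008),("w",(287,210),.008),("wR",(322,212),.008)]:
    print(nm,ray("top",*uv,z).round(4))
print(proj("top",[.136,.507,.3]),proj("top",[0,0,0]))
t=cv2.imread("pics/top0.png");s=cv2.imread("pics/scene0.png")
a=cv2.resize(t[180:345,100:480],(798,346),interpolation=cv2.INTER_CUBIC)
b=cv2.resize(s[160:390,140:440],(326,250),interpolation=cv2.INTER_CUBIC)
c=np.zeros((596,800,3),np.uint8);c[:346,:798]=a;c[346:,:326]=b;
cv2.imwrite("pics/c0.png",c)
E
```

```text
tampertop [0.4257 0.3208 0.095 ]
lev [0.4236 0.144  0.038 ]
glassrim [ 0.4294 -0.0142  0.065 ]
cuprim [ 0.4255 -0.176   0.056 ]
basket [ 0.4441 -0.3456  0.028 ]
wL [0.6251 0.16   0.008 ]
w [0.621  0.0784 0.008 ]
w [ 0.617  -0.0035  0.008 ]
wR [ 0.6142 -0.0856  0.008 ]
[ -5.58965376 453.29902088] [279.72856981 478.82662585]
```

View pics/c0.png

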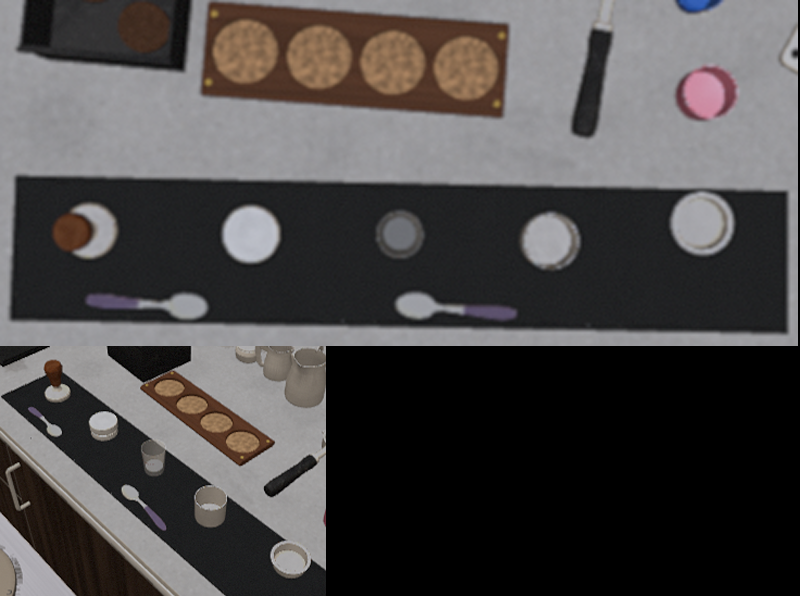

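The crop confirms the choice: each of the four tools stands on the black mat beside plain spoons, and the basket at crop (702,224) has the flared rim. Next I project model circles into both views to check the positions.

```bash
cat >> h.py <<'E'
def circ(img,n,x,y,z,r,s,o,col):
    t=np.linspace(0,2*np.pi,60)
    p=np.array([(proj(n,[x+r*np.cos(a),y+r*np.sin(a),z])-o)*s for a in t])
    cv2.polylines(img,[np.round(p).astype(int)],True,col,1)
E
cat > ov.py <<'E'
from h import *
import sys
def overlay(items,f,ims,box={"top":(100,180,380,165,2.1),"scene":(140,160,300,230,1.1)}):
    out=[]
    for n in ("top","scene"):
        x,y,w,h,s=box[n]
        im=cv2.resize(ims[n][y:y+h,x:x+w],None,fx=s,fy=s,interpolation=cv2.INTER_CUBIC)
        for (X,Y,Z,r) in items: circ(im,n,X,Y,Z,r,s,np.array([x,y]),(0,255,0))
        out.append(im)
    W=max(i.shape[1] for i in out)
    cv2.imwrite(f,np.vstack([cv2.copyMakeBorder(i,0,0,0,W-i.shape[1],cv2.BORDER_CONSTANT) for i in out]))
E
python3 - <<'E'
from ov import *
t=cv2.imread("pics/top0.png");s=cv2.imread("pics/scene0.png")
# cork segmentation in top
hsv=cv2.cvtColor(t,cv2.COLOR_BGR2HSV)
m=((hsv[...,2]>120)&(hsv[...,1]>80)).astype(np.uint8);m[:180]=0;m[240:]=0;m[:,:195]=0;m[:,345:]=0
m=cv2.morphologyEx(m,cv2.MORPH_OPEN,np.ones((5,5)))
_,_,st,ce=cv2.connectedComponentsWithStats(m)
for a,c in zip(st[1:],ce[1:]): print(a,c.round(1),ray("top",*c,.008).round(4))
for nm,uv,z in [("tb",(142.5,290.5),.022),("th",(135.2,290.5),.09),("lev",(219.3,292),.038),("gl",(290.5,291.5),.065),("cup",(362,294),.056)]: print(nm,ray("top",*uv,z).round(4))
g=[(.427,.316,.022,.029),(.427,.316,.09,.016),(.424,.145,.038,.03),(.424,.145,.004,.03),(.429,-.015,.065,.0245),(.429,-.015,.004,.0205),(.4255,-.175,.056,.0295),(.4255,-.175,.004,.0295)]
g+=[(.625,.16,.008,.0355),(.6142,-.0856,.008,.0355)]
overlay(g,"pics/o1.png",{"top":t,"scene":s},{"top":(100,180,300,140,2.6),"scene":(165,160,240,175,1.3)})
E
```

```text
[202 190  30  29 678] [216.2 204.3] [0.6267 0.1619 0.008 ]
[237 193  30  29 695] [251.5 206.9] [0.6225 0.0796 0.008 ]
[272 195  30  30 687] [286.3 209.7] [ 0.6177 -0.002   0.008 ]
[307 198  30  29 677] [321.3 212.3] [ 0.6133 -0.0839  0.008 ]
tb [0.4233 0.322  0.022 ]
th [0.4246 0.3216 0.09  ]
lev [0.4236 0.1455 0.038 ]
gl [ 0.4283 -0.0153  0.065 ]
cup [ 0.4255 -0.176   0.056 ]
```

View pics/o1.png

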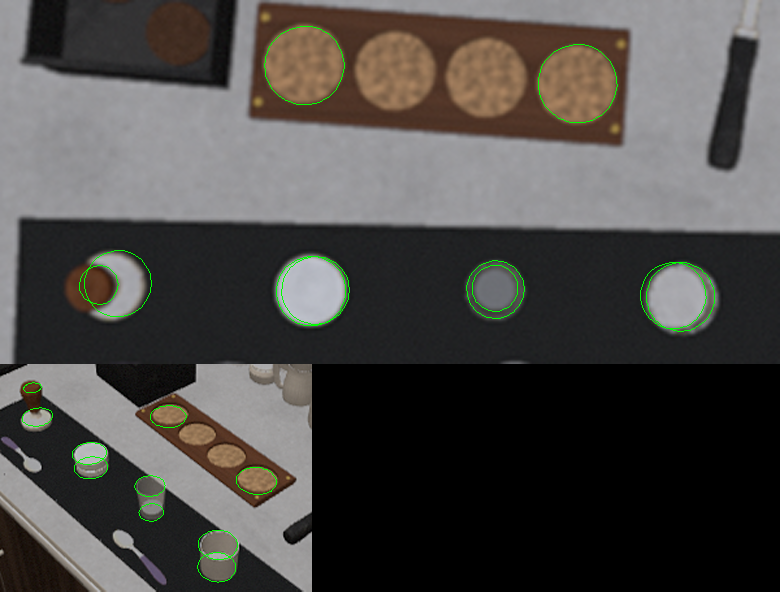

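Overlay: the well rings (305,65), (578,83), leveller (312,290), shot glass (495,290) and cup (678,298) fit in both views. The tamper ring sits about 6 mm too far right, so I take the measured (.4235,.3217). I will do the tamper first: turn the jaws to lie across the rail and go above it.

```bash
python3 -m creep '[[[26,-17,0,0,0,-7.1],[26,-17,0,0,0,-7.1],[26,-17,0,0,0,-7.1],[26,-17,0,0,0,-7.1],[26,-17,0,0,0,-7.1]]]' -1 30
python3 -m creep '[[[26,-17,0,0,0,-7.1],[26,-17,0,0,0,-7.1],[26,-17,0,0,0,-7.1],[26,-17,0,0,0,-7.1],[26,-17,0,0,0,-7.1]]]'
```

```text
time: 0.52
tool_pos: [0.2648, 0.421, 0.4019]
tool_rot: [-3.137, -0.002, 2.256]
contact_force: [0.3, 0.4, 0.0]
opening: 0.0918
time: 0.93
tool_pos: [0.4, 0.3304, 0.4004]
tool_rot: [-3.133, -0.001, 1.63]
contact_force: [0.3, 1.0, 0.7]
opening: 0.0919
```

```bash
python3 -m creep '[[[23,-9,-15,0,-0.5,-6.5],[0,0,-35,0,0,0],[0,0,-35,0,0,0],[0,0,0,0,0,0]]]'
python3 - <<'E'
from h import *
t=viewer.read_camera("top");s=viewer.read_camera("scene")
cv2.imwrite("pics/p2.png",np.hstack([cv2.resize(t[220:360,90:240],None,fx=2.6,fy=2.6),cv2.resize(s[120:260,130:280],None,fx=2.6,fy=2.6)]))
E
```

```text
time: 1.27
tool_pos: [0.4299, 0.3158, 0.3136]
tool_rot: [3.135, -0.003, 1.494]
contact_force: [-1.9, -0.2, -1.0]
opening: 0.0918
```

View pics/p2.png

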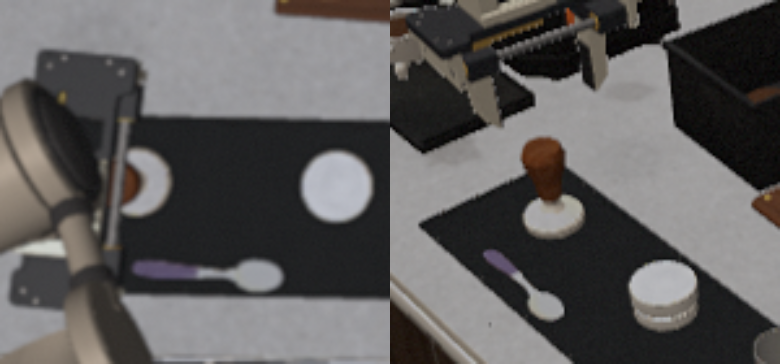

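The picture shows the open gripper straddling the tamper handle, at left (125,185) and right (545,165), clear of the bin. I trim and descend.

```bash
python3 -m creep '[[[-6,6,0,0,0.3,1.2],[0,0,-30,0,0,0],[0,0,-30,0,0,0],[0,0,0,0,0,0],[0,0,0,0,0,0]]]'
```

```text
time: 1.78
tool_pos: [0.4247, 0.3283, 0.2695]
tool_rot: [3.119, -0.018, 1.527]
contact_force: [1.2, -0.5, 1.1]
opening: 0.0918
```

```bash
python3 -m creep '[[[-1,-7,0,-1.0,1.3,0],[0,0,0,0,0,0]]]'; python3 -m creep '[[[0,0,0,0,0,0],[0,0,0,0,0,0]]]'
```

```text
time: 1.95
tool_pos: [0.4235, 0.3229, 0.274]
tool_rot: [3.138, -0.002, 1.53]
contact_force: [-0.0, -0.1, 0.5]
opening: 0.0917
time: 2.12
tool_pos: [0.424, 0.3242, 0.2781]
tool_rot: [3.131, -0.006, 1.531]
contact_force: [0.1, -0.2, 0.3]
opening: 0.0923
```

```bash
python3 -m creep '[[[0,-2,-15,-0.1,0.4,0],[0,-1,-15,-0.1,0.2,0],[0,-1,-15,-0.1,0.2,0],[0,-1,-12,-0.1,0.2,0]]]'; python3 -m creep '[[[0,-1,-4,-0.1,0.2,0]]]'
```

```text
time: 2.45
tool_pos: [0.426, 0.3216, 0.2276]
tool_rot: [3.133, -0.009, 1.532]
contact_force: [-0.4, 0.5, 0.7]
opening: 0.092
time: 2.53
tool_pos: [0.4258, 0.3207, 0.223]
tool_rot: [3.137, -0.007, 1.532]
contact_force: [0.6, -0.3, -0.7]
opening: 0.0916
```

```bash
python3 -m creep '[[[-1,0,-2,-0.2,0.2,0],[0,0,-2,-0.1,0.2,0],[0,0,-2,-0.1,0.2,0],[0,0,-2,-0.1,0.2,0]]]' 1 30; python3 -m creep '[[[0,0,-1,0,0,0],[0,0,-1,0,0,0]]]';python3 -m creep '[[[0,0,-1,0,0,0],[0,0,-1,0,0,0]]]'
```

```text
time: 2.87
tool_pos: [0.4254, 0.3216, 0.2169]
tool_rot: [-3.135, 0.001, 1.533]
contact_force: [-0.5, -0.1, 0.1]
opening: 0.07
time: 3.03
tool_pos: [0.4257, 0.3218, 0.2155]
tool_rot: [-3.136, 0.0, 1.533]
contact_force: [-0.1, 0.2, 0.9]
opening: 0.0563
time: 3.2
tool_pos: [0.4259, 0.3219, 0.2138]
tool_rot: [-3.137, -0.0, 1.533]
contact_force: [0.7, -0.3, 0.1]
opening: 0.0429
```

```bash
python3 -m creep '[[[0,0,0,0,0,0],[0,0,0,0,0,0],[0,0,0,0,0,0]]]';python3 -m creep '[[[0,0,10,0,0,0],[0,0,10,0,0,0]]]'
```

```text
time: 3.45
tool_pos: [0.4259, 0.3219, 0.2136]
tool_rot: [-3.137, -0.0, 1.533]
contact_force: [0.2, 0.6, -0.3]
opening: 0.0382
time: 3.62
tool_pos: [0.4249, 0.3213, 0.2321]
tool_rot: [-3.131, 0.003, 1.533]
contact_force: [0.8, -0.1, -4.0]
opening: 0.0379
```

Gripped: 38 mm opening, and the force reads −4 N, which matches the tamper's weight. I lift it, go along y first to keep clear of the bin, then in over well 4.

```bash
python3 -m creep '[[[0,0,25,0,-0.3,0],[0,0,25,0,-0.3,0],[0,-20,15,0,-0.3,0],[0,-35,0,0,0,0],[0,-35,0,0,0,0]]]';python3 -m creep '[[[0,-35,0,0,0,0],[6,-30,0,0,0,0],[30,-5,0,0,0,0],[35,0,0,0,0,0]]]'
```

```text
time: 4.03
tool_pos: [0.4236, 0.2334, 0.3039]
tool_rot: [3.133, -0.0, 1.54]
contact_force: [1.1, -0.9, -5.8]
opening: 0.0378
time: 4.37
tool_pos: [0.4881, 0.1555, 0.3073]
tool_rot: [3.141, 0.003, 1.54]
contact_force: [1.5, 1.0, -3.4]
opening: 0.0381
```

```bash
python3 -m creep '[[[35,1,0,0,0,0],[35,1,0,0,0,0],[35,1,0,0,0,0],[25,1,0,0,0,0]]]';python3 -m creep '[[[0,0,0,0,0,0],[0,0,-5,0,0,0]]]'
```

```text
time: 4.7
tool_pos: [0.6226, 0.1564, 0.3106]
tool_rot: [-3.141, 0.004, 1.536]
contact_force: [-0.4, 0.0, -4.8]
opening: 0.0381
time: 4.87
tool_pos: [0.6267, 0.1556, 0.3063]
tool_rot: [3.138, 0.003, 1.534]
contact_force: [-0.1, -0.3, -5.2]
opening: 0.038
```

```bash
python3 -m creep '[[[0,6,-15,0,0.2,0],[0,0,-20,0,0.2,0],[0,0,-20,0,0,0],[0,0,-8,0,0,0]]]';python3 -m creep '[[[0,0,0,0,0,0],[0,0,0,0,0,0]]]'
python3 - <<'E'
from h import *
t=viewer.read_camera("top");s=viewer.read_camera("scene")
cv2.imwrite("pics/p3.png",np.hstack([cv2.resize(t[120:260,130:350],None,fx=1.8,fy=1.8),cv2.resize(s[140:280,220:400],None,fx=1.8,fy=1.8)]))
E
```

```text
time: 5.2
tool_pos: [0.6232, 0.163, 0.2403]
tool_rot: [-3.136, 0.003, 1.534]
contact_force: [-1.1, -0.1, -4.9]
opening: 0.0381
time: 5.37
tool_pos: [0.6206, 0.1638, 0.2369]
tool_rot: [-3.127, 0.004, 1.535]
contact_force: [0.3, 0.3, -4.9]
opening: 0.0379
```

View pics/p3.png

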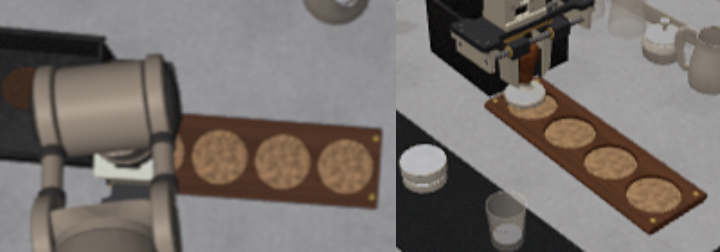

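The tamper base hangs over well 4, at scene crop (527,95). The tool is about 6 mm short in x and slightly tilted, so I correct both and lower.

```bash
python3 -m creep '[[[6,-1,0,-0.2,-0.8,0],[0,0,0,0,0,0]]]';python3 -m creep '[[[0,0,-5,0,0,0],[0,0,-5,0,0,0]]]'
```

```text
time: 5.63
tool_pos: [0.628, 0.1629, 0.2402]
tool_rot: [3.135, 0.007, 1.535]
contact_force: [1.2, 0.1, -4.0]
opening: 0.038
time: 5.8
tool_pos: [0.6291, 0.1629, 0.2325]
tool_rot: [3.129, 0.006, 1.535]
contact_force: [-0.9, 0.0, -4.7]
opening: 0.038
```

```bash
python3 -m creep '[[[-2,-1,-4,0.2,0.5,0],[0,0,-4,0,0,0]]]';python3 -m creep '[[[0,0,-3,0,0,0],[0,0,-2,0,0,0]]]'
```

```text
time: 5.97
tool_pos: [0.627, 0.1618, 0.224]
tool_rot: [3.138, 0.002, 1.535]
contact_force: [-0.2, -0.2, -5.0]
opening: 0.0378
time: 6.13
tool_pos: [0.6268, 0.1615, 0.2178]
tool_rot: [3.139, 0.002, 1.535]
contact_force: [1.8, -1.8, 9.3]
opening: 0.0378
```

Contact came at z = .2178, where .2176 was expected, so the tamper is seated. I release and go up.

```bash
python3 -m creep '[[[0,0,0,0,0,0],[0,0,0,0,0,0],[0,0,0,0,0,0]]]' -0.7;python3 -m creep '[[[0,0,0,0,0,0],[0,0,0,0,0,0],[0,0,0,0,0,0]]]'
```

```text
time: 6.38
tool_pos: [0.6276, 0.1614, 0.2191]
tool_rot: [3.136, 0.002, 1.534]
contact_force: [-0.8, -0.4, -0.5]
opening: 0.0534
time: 6.63
tool_pos: [0.6281, 0.1617, 0.2207]
tool_rot: [3.133, 0.001, 1.534]
contact_force: [-0.3, -0.5, 0.4]
opening: 0.0734
```

```bash
python3 -m creep '[[[0,0,20,0,0.2,0],[0,0,30,0,0,0],[0,0,30,0,0,0],[0,0,20,0,0,0]]]';python3 -m creep '[[[-30,-2,0,0,0,0],[-35,-3,0,0,0,0],[-35,-3,0,0,0,0],[-35,-3,0,0,0,0],[-35,-3,0,0,0,0]]]';python3 -m creep '[[[-20,0,-10,0,0,0],[0,0,-20,0,0,0],[0,0,-10,0,0,0]]]'
python3 - <<'E'
from h import *
t=viewer.read_camera("top");s=viewer.read_camera("scene")
cv2.imwrite("pics/p4.png",np.hstack([cv2.resize(t[180:330,130:350],None,fx=1.8,fy=1.8),cv2.resize(s[140:290,190:370],None,fx=1.8,fy=1.8)]))
E
```

```text
time: 6.97
tool_pos: [0.6261, 0.1615, 0.3181]
tool_rot: [-3.135, 0.003, 1.535]
contact_force: [1.1, 0.6, -0.2]
opening: 0.0781
time: 7.38
tool_pos: [0.4563, 0.1468, 0.3258]
tool_rot: [3.126, -0.001, 1.533]
contact_force: [1.2, 0.3, 0.8]
opening: 0.0781
time: 7.63
tool_pos: [0.4286, 0.1467, 0.2883]
tool_rot: [3.123, -0.002, 1.534]
contact_force: [-0.2, 0.3, -0.6]
opening: 0.0782
```

View pics/p4.png

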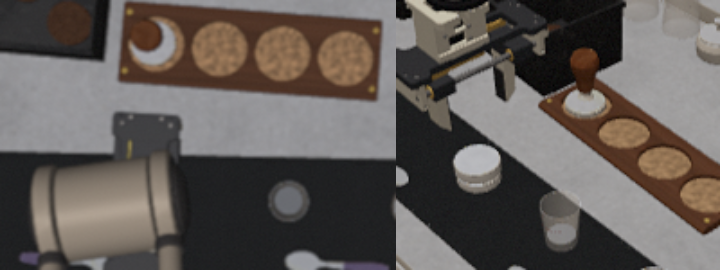

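The tamper stands upright in well 4, at left (155,42) and right (583,85). The gripper is above the leveller at right (478,167). Next I descend on it.

```bash
python3 -m creep '[[[-5,-1,-10,0,1,0],[0,0,-20,0,0,0],[0,0,-20,0,0,0],[0,0,-15,0,0,0]]]';python3 -m creep '[[[0,0,-3,0,0,0],[0,0,0,0,0,0]]]'
```

```text
time: 8.07
tool_pos: [0.4264, 0.1459, 0.225]
tool_rot: [3.133, -0.003, 1.534]
contact_force: [-0.4, 0.3, 0.4]
opening: 0.078
time: 8.23
tool_pos: [0.426, 0.1457, 0.2195]
tool_rot: [3.139, -0.002, 1.534]
contact_force: [-0.0, 0.5, 0.2]
opening: 0.0779
```

```bash
python3 -m creep '[[[-2,0,-10,0,0.2,0],[0,0,-8,0,0,0],[0,0,-5,0,0,0]]]';python3 -m creep '[[[0,0,-1,0,0,0],[0,0,0,0,0,0]]]'
```

```text
time: 8.48
tool_pos: [0.4251, 0.1458, 0.197]
tool_rot: [3.138, -0.003, 1.533]
contact_force: [-0.3, -0.3, -1.2]
opening: 0.078
time: 8.65
tool_pos: [0.425, 0.1458, 0.1951]
tool_rot: [3.14, -0.003, 1.533]
contact_force: [0.5, 0.5, -0.4]
opening: 0.0778
```

```bash
python3 -m creep '[[[-1,0,0,0,0,0],[0,0,0,0,0,0],[0,0,0,0,0,0],[0,0,0,0,0,0],[0,0,0,0,0,0]]]' 1 25;python3 -m creep '[[[0,0,0,0,0,0],[0,0,0,0,0,0]]]';python3 -m creep '[[[0,0,10,0,0,0],[0,0,10,0,0,0]]]'
```

```text
time: 9.07
tool_pos: [0.4241, 0.1459, 0.1958]
tool_rot: [3.138, -0.003, 1.533]
contact_force: [0.0, 0.6, -3.7]
opening: 0.0595
time: 9.23
tool_pos: [0.4239, 0.1458, 0.1957]
tool_rot: [3.139, -0.003, 1.533]
contact_force: [0.8, -0.3, -2.1]
opening: 0.0595
time: 9.4
tool_pos: [0.4231, 0.1456, 0.2144]
tool_rot: [-3.14, -0.002, 1.533]
contact_force: [-0.0, -0.1, -2.0]
opening: 0.0593
```

```bash
python3 -m creep '[[[0,0,25,0,0,0],[5,-5,25,0,0,0],[21,-26,10,0,0,0],[21,-26,0,0,0,0],[21,-26,0,0,0,0]]]';python3 -m creep '[[[21,-26,0,0,0,0],[21,-26,0,0,0,0],[21,-26,0,0,0,0],[21,-26,0,0,0,0]]]';python3 -m creep '[[[10,-10,0,0,0,0],[0,0,0,0,0,0]]]'
```

```text
time: 9.82
tool_pos: [0.4882, 0.0641, 0.278]
tool_rot: [-3.134, -0.002, 1.542]
contact_force: [1.0, 0.8, -3.1]
opening: 0.0598
time: 10.15
tool_pos: [0.5747, -0.045, 0.2783]
tool_rot: [-3.134, -0.002, 1.543]
contact_force: [1.1, 0.7, -1.9]
opening: 0.0595
time: 10.32
tool_pos: [0.5879, -0.0612, 0.2775]
tool_rot: [-3.136, -0.0, 1.538]
contact_force: [-0.6, -0.0, -4.0]
opening: 0.0597
```

```bash
python3 -m creep '[[[26,-23,-5,0,-0.2,0],[0,0,-10,0,0,0]]]';python3 -m creep '[[[0,0,-15,0,0,0],[0,0,-15,0,0,0],[0,0,-8,0,0,0],[0,0,0,0,0,0]]]'
```

```text
time: 10.48
tool_pos: [0.6141, -0.085, 0.2627]
tool_rot: [-3.14, -0.001, 1.537]
contact_force: [-0.1, -0.7, -3.0]
opening: 0.0594
time: 10.82
tool_pos: [0.612, -0.0835, 0.2194]
tool_rot: [-3.133, -0.003, 1.537]
contact_force: [-0.5, -0.2, -3.6]
opening: 0.0596
```

```bash
python3 -m creep '[[[2,0,-3,0,-0.5,0],[0,0,-5,0,0,0]]]';python3 -m creep '[[[0,0,-5,0,0,0],[0,0,-4,0,0,0]]]';python3 -m creep '[[[0,0,-2,0,0,0]]]'
```

```text
time: 10.98
tool_pos: [0.614, -0.0825, 0.2119]
tool_rot: [3.14, -0.003, 1.538]
contact_force: [0.3, -0.2, -2.7]
opening: 0.059
time: 11.15
tool_pos: [0.6141, -0.0819, 0.2032]
tool_rot: [3.139, -0.003, 1.538]
contact_force: [-0.1, -0.2, -2.7]
opening: 0.0594
time: 11.23
tool_pos: [0.6141, -0.0818, 0.2009]
tool_rot: [3.139, -0.003, 1.539]
contact_force: [-0.4, 0.2, -2.2]
opening: 0.0593
```

```bash
python3 -m creep '[[[0,-1,-2,0,0,0]]]'; python3 -m creep '[[[0,0,0,0,0,0],[0,0,0,0,0,0],[0,0,0,0,0,0],[0,0,0,0,0,0]]]' -0.75
```

```text
time: 11.32
tool_pos: [0.6142, -0.0823, 0.1996]
tool_rot: [3.138, -0.004, 1.539]
contact_force: [-7.4, 8.1, 24.2]
opening: 0.0593
time: 11.65
tool_pos: [0.6151, -0.0826, 0.2021]
tool_rot: [3.133, -0.003, 1.539]
contact_force: [-0.9, 0.2, -0.3]
opening: 0.0792
```

```bash
python3 -m creep '[[[0,0,1,0,0,0],[0,0,1,0,0,0]]]'
python3 - <<'E'
from h import *
s=viewer.read_camera("scene")
cv2.imwrite("pics/p5.png",cv2.resize(s[170:290,260:440],None,fx=3.5,fy=3.5))
E
```

```text
time: 11.82
tool_pos: [0.6153, -0.0828, 0.2045]
tool_rot: [3.132, -0.002, 1.539]
contact_force: [0.4, -0.2, 0.3]
opening: 0.0803
```

View pics/p5.png

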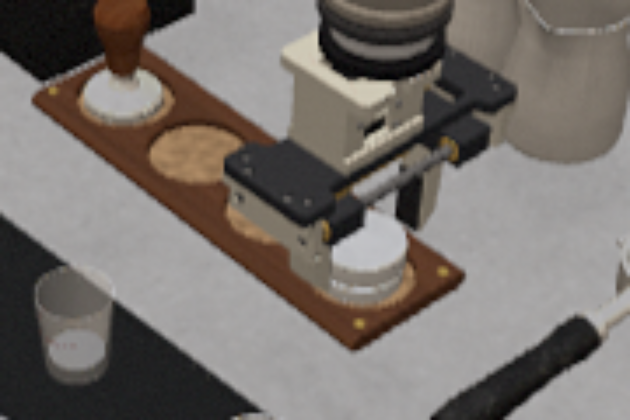

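The leveller sits level in well 1, at crop (365,255), with cork visible round it. I rise and go to the dosing cup.

```bash
python3 -m creep '[[[0,0,20,0,0.4,0],[0,0,25,0,0,0],[0,0,25,0,0,0],[-20,-10,5,0,0,0],[-30,-15,0,0,0,0]]]';python3 -m creep '[[[-30,-15,0,0,0,0],[-30,-15,0,0,0,0],[-30,-15,0,0,0,0],[-20,-10,0,0,0,0],[0,0,0,0,0,0]]]'
```

```text
time: 12.28
tool_pos: [0.567, -0.1064, 0.2812]
tool_rot: [3.138, -0.002, 1.542]
contact_force: [-0.1, -0.2, -0.7]
opening: 0.0803
time: 12.7
tool_pos: [0.4489, -0.1636, 0.2832]
tool_rot: [3.136, -0.0, 1.543]
contact_force: [-0.2, -0.4, -1.2]
opening: 0.0803
```

```bash
python3 -m creep '[[[-23,-12,0,0,0.3,0],[0,0,0,0,0,0],[0,0,-5,0,0,0]]]'
python3 - <<'E'
from h import *
t=viewer.read_camera("top");s=viewer.read_camera("scene")
cv2.imwrite("pics/p6.png",np.hstack([cv2.resize(t[180:340,250:460],None,fx=1.8,fy=1.8),cv2.resize(s[210:370,260:440],None,fx=1.8,fy=1.8)]))
E
```

```text
time: 12.95
tool_pos: [0.4255, -0.1768, 0.2798]
tool_rot: [3.137, 0.002, 1.54]
contact_force: [0.0, -0.3, -0.3]
opening: 0.0805
```

View pics/p6.png

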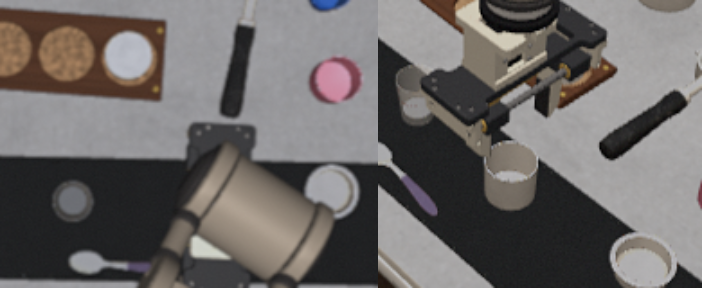

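The leveller is in well 1, at left (128,55). The gripper straddles the dosing cup, right (510,175), with the basket well clear at (643,260). I descend.

```bash
python3 -m creep '[[[0,0,-15,0,0.1,0],[0,0,-20,0,0,0],[0,0,-20,0,0,0],[0,0,-12,0,0,0]]]';python3 -m creep '[[[0,0,-3,0,0,0],[0,0,0,0,0,0]]]'
```

```text
time: 13.38
tool_pos: [0.43, -0.1751, 0.2111]
tool_rot: [3.133, 0.005, 1.544]
contact_force: [0.4, -0.1, 0.3]
opening: 0.0803
time: 13.55
tool_pos: [0.4309, -0.1739, 0.2052]
tool_rot: [3.137, 0.002, 1.546]
contact_force: [-0.1, 0.3, 0.1]
opening: 0.0808
```

```bash
python3 -m creep '[[[-6,-3,-4,0,0.2,0],[0,0,-1,0,0,0]]]';python3 -m creep '[[[0,0,0,0,0,0],[0,0,0,0,0,0],[0,0,0,0,0,0],[0,0,0,0,0,0],[0,0,0,0,0,0]]]' 1 20;python3 -m creep '[[[0,0,0,0,0,0],[0,0,0,0,0,0]]]';python3 -m creep '[[[0,0,10,0,0,0],[0,0,10,0,0,0]]]'
```

```text
time: 13.72
tool_pos: [0.4256, -0.1766, 0.2003]
tool_rot: [3.14, 0.002, 1.548]
contact_force: [0.4, -0.5, 0.1]
opening: 0.0802
time: 14.13
tool_pos: [0.4261, -0.1772, 0.2023]
tool_rot: [3.137, 0.004, 1.548]
contact_force: [-0.0, -0.6, -0.3]
opening: 0.0577
time: 14.3
tool_pos: [0.4261, -0.1773, 0.2026]
tool_rot: [3.136, 0.005, 1.548]
contact_force: [-0.6, -0.1, 0.0]
opening: 0.0575
time: 14.47
tool_pos: [0.4255, -0.1769, 0.2215]
tool_rot: [3.14, 0.003, 1.547]
contact_force: [0.6, 0.8, -0.5]
opening: 0.0575
```

```bash
python3 -m creep '[[[0,0,25,0,0,0],[5,5,20,0,0,0],[24,22,8,0,0,0],[24,22,0,0,0,0],[24,22,0,0,0,0]]]';python3 -m creep '[[[24,22,0,0,0,0],[24,22,0,0,0,0],[24,22,0,0,0,0],[20,18,0,0,0,0],[0,0,0,0,0,0]]]'
```

```text
time: 14.88
tool_pos: [0.5015, -0.1069, 0.2788]
tool_rot: [3.141, 0.003, 1.539]
contact_force: [0.5, 0.2, -1.1]
opening: 0.0576
time: 15.3
tool_pos: [0.6, -0.0144, 0.2796]
tool_rot: [3.136, 0.002, 1.541]
contact_force: [-1.1, -0.4, -1.7]
opening: 0.0578
```

```bash
python3 -m creep '[[[17,12,-5,0,0.3,0],[0,0,-15,0,0,0],[0,0,-15,0,0,0],[0,0,-10,0,0,0]]]';python3 -m creep '[[[0,0,0,0,0,0],[0,0,0,0,0,0]]]'
```

```text
time: 15.63
tool_pos: [0.6185, -0.0001, 0.2345]
tool_rot: [3.138, 0.003, 1.546]
contact_force: [-1.2, -0.6, -0.9]
opening: 0.0576
time: 15.8
tool_pos: [0.6172, -0.0005, 0.2317]
tool_rot: [-3.139, 0.003, 1.545]
contact_force: [0.2, -0.4, -0.4]
opening: 0.0575
```

```bash
python3 -m creep '[[[0,-1,-6,0,-0.2,0],[0,0,-6,0,0,0]]]';python3 -m creep '[[[0,0,-5,0,0,0],[0,0,-4,0,0,0]]]';python3 -m creep '[[[0,0,-2,0,0,0]]]'
```

```text
time: 15.97
tool_pos: [0.6174, -0.0023, 0.221]
tool_rot: [3.137, 0.003, 1.545]
contact_force: [0.6, -0.5, -1.6]
opening: 0.0576
time: 16.13
tool_pos: [0.6173, -0.0029, 0.2118]
tool_rot: [3.136, 0.003, 1.544]
contact_force: [-0.7, -0.1, 0.1]
opening: 0.0577
time: 16.22
tool_pos: [0.6172, -0.003, 0.2092]
tool_rot: [3.137, 0.003, 1.544]
contact_force: [0.8, 0.6, -1.1]
opening: 0.0577
```

```bash
python3 -m creep '[[[0,0,-2,0,0,0]]]';python3 -m creep '[[[0,0,-2,0,0,0]]]'
```

```text
time: 16.3
tool_pos: [0.6172, -0.0031, 0.2071]
tool_rot: [3.137, 0.003, 1.543]
contact_force: [-0.1, 0.4, -0.7]
opening: 0.0577
time: 16.38
tool_pos: [0.6172, -0.0031, 0.2057]
tool_rot: [3.137, 0.003, 1.543]
contact_force: [-7.7, 1.1, 23.3]
opening: 0.0577
```

The cup touches bottom at .206, as expected. I release, rise and go to the shot glass.

```bash
python3 -m creep '[[[0,0,0,0,0,0],[0,0,0,0,0,0],[0,0,0,0,0,0],[0,0,0,0,0,0],[0,0,0,0,0,0]]]' -0.65;python3 -m creep '[[[0,0,20,0,0.2,0],[0,0,25,0,0,0],[0,0,25,0,0,0],[-15,0,10,0,0,0],[-30,-2,0,0,0,0]]]';python3 -m creep '[[[-35,-2,0,0,0,0],[-35,-2,0,0,0,0],[-35,-2,0,0,0,0],[-20,-2,0,0,0,0],[0,0,0,0,0,0]]]'
python3 - <<'E'
from h import *
t=viewer.read_camera("top");s=viewer.read_camera("scene")
cv2.imwrite("pics/p7.png",np.hstack([cv2.resize(t[180:340,200:400],None,fx=1.8,fy=1.8),cv2.resize(s[170:330,200:400],None,fx=1.8,fy=1.8)]))
E
```

```text
time: 16.8
tool_pos: [0.6177, -0.0031, 0.2068]
tool_rot: [3.134, 0.004, 1.544]
contact_force: [0.4, -0.3, -0.4]
opening: 0.0759
time: 17.22
tool_pos: [0.5744, -0.0051, 0.2877]
tool_rot: [3.137, 0.003, 1.544]
contact_force: [-0.3, -0.2, 0.3]
opening: 0.076
time: 17.63
tool_pos: [0.4402, -0.0126, 0.2888]
tool_rot: [3.137, 0.004, 1.545]
contact_force: [-0.3, 0.1, 0.1]
opening: 0.0755
```

View pics/p7.png

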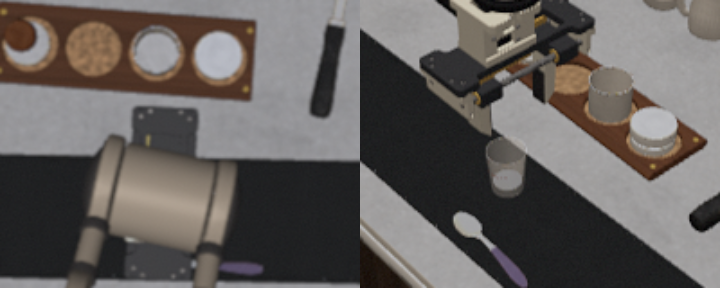

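The cup stands in well 2, at left (157,50) and right (610,95). The shot glass stands at right (507,168). I go onto it.

```bash
python3 -m creep '[[[-12,-2,-10,0,0.2,0],[0,0,-20,0,0,0],[0,0,-20,0,0,0],[0,0,-10,0,0,0]]]';python3 -m creep '[[[0,0,-3,0,0,0],[0,0,0,0,0,0]]]'
```

```text
time: 18.07
tool_pos: [0.438, -0.0157, 0.2308]
tool_rot: [3.12, 0.007, 1.545]
contact_force: [-0.0, -0.9, -0.4]
opening: 0.0757
time: 18.23
tool_pos: [0.4401, -0.0158, 0.2257]
tool_rot: [3.121, 0.007, 1.545]
contact_force: [-0.6, 0.2, 0.3]
opening: 0.0754
```

```bash
python3 -m creep '[[[-10,0,2,0,1.0,0],[0,0,0,0,0,0]]]'
python3 - <<'E'
from h import *
t=viewer.read_camera("top");s=viewer.read_camera("scene")
cv2.imwrite("pics/p8.png",cv2.resize(s[215:305,230:330],None,fx=5,fy=5))
print(robot.observe()["tool_pos"],robot.observe()["tool_rot"])
E
```

```text
time: 18.4
tool_pos: [0.4309, -0.0159, 0.2279]
tool_rot: [3.14, 0.007, 1.545]
contact_force: [-0.6, -0.5, 0.2]
opening: 0.0759
[ 0.43213849 -0.01614904  0.22837599] [3.13549299 0.00765045 1.54487085]
```

View pics/p8.png

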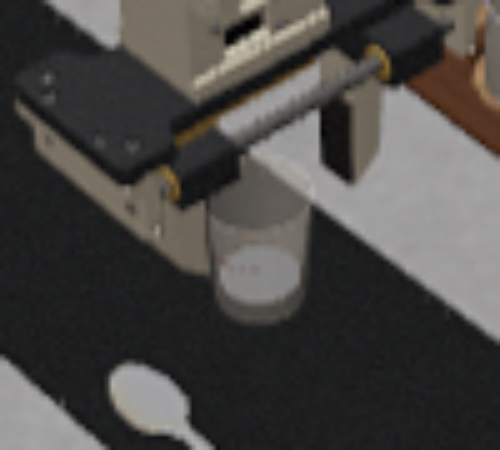

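The glass stands upright between the fingers, unmoved, with its foot at crop (258,295). I trim x and finish the descent in small steps.

```bash
python3 -m creep '[[[-4,1,-6,0,0.4,0],[0,0,-6,0,0.1,0]]]'; python3 -m creep '[[[-1,0,-5,0,0.1,0],[0,0,-4,0,0.1,0]]]'
```

```text
time: 18.67
tool_pos: [0.4287, -0.0152, 0.2176]
tool_rot: [3.14, 0.009, 1.545]
contact_force: [0.1, 1.3, -0.2]
opening: 0.0755
time: 18.83
tool_pos: [0.4274, -0.0152, 0.2078]
tool_rot: [-3.14, 0.009, 1.545]
contact_force: [0.1, -0.1, 0.5]
opening: 0.0757
```

```bash
python3 -m creep '[[[1,0,-3,0.5,0,0],[0,0,0,0,0,0]]]'; python3 -m creep '[[[0,0,0,0,0,0],[0,0,0,0,0,0],[0,0,0,0,0,0],[0,0,0,0,0,0],[0,0,0,0,0,0]]]' 1 15;python3 -m creep '[[[0,0,0,0,0,0],[0,0,0,0,0,0],[0,0,0,0,0,0]]]';python3 -m creep '[[[0,0,8,0,0,0],[0,0,10,0,0,0]]]'
```

```text
time: 19.0
tool_pos: [0.4282, -0.015, 0.2034]
tool_rot: [-3.138, -0.001, 1.545]
contact_force: [-0.3, -0.5, 0.2]
opening: 0.0756
time: 19.42
tool_pos: [0.4285, -0.0152, 0.2032]
tool_rot: [-3.138, -0.001, 1.545]
contact_force: [0.4, -0.1, -0.8]
opening: 0.0471
time: 19.67
tool_pos: [0.4285, -0.0152, 0.2034]
tool_rot: [-3.138, -0.001, 1.545]
contact_force: [-0.6, -0.1, -0.8]
opening: 0.0477
time: 19.83
tool_pos: [0.4278, -0.015, 0.2208]
tool_rot: [-3.134, -0.002, 1.545]
contact_force: [1.2, -0.2, 0.5]
opening: 0.0477
```

```bash
python3 -m creep '[[[0,0,25,0,-0.2,0],[0,0,25,0,0,0],[20,10,12,0,0,0],[28,14,0,0,0,0],[28,14,0,0,0,0]]]';python3 -m creep '[[[28,14,0,0,0,0],[28,14,0,0,0,0],[28,14,0,0,0,0],[15,7,0,0,0,0],[0,0,0,0,0,0]]]'
```

```text
time: 20.25
tool_pos: [0.5012, 0.0228, 0.2902]
tool_rot: [-3.134, -0.002, 1.541]
contact_force: [-0.0, -0.0, -0.7]
opening: 0.0471
time: 20.67
tool_pos: [0.6072, 0.077, 0.2948]
tool_rot: [-3.142, -0.003, 1.542]
contact_force: [-1.8, 0.1, -0.9]
opening: 0.0477
```

```bash
python3 -m creep '[[[15,2,-5,0,0,0],[0,0,-15,0,0,0],[0,0,-20,0,0,0],[0,0,-15,0,0,0]]]';python3 -m creep '[[[0,0,0,0,0,0],[0,0,0,0,0,0]]]'
python3 - <<'E'
from h import *
s=viewer.read_camera("scene")
cv2.imwrite("pics/p9.png",cv2.resize(s[160:270,260:410],None,fx=4,fy=4))
E
```

```text
time: 21.0
tool_pos: [0.6221, 0.0793, 0.2432]
tool_rot: [3.136, -0.002, 1.545]
contact_force: [-0.1, -0.0, -2.2]
opening: 0.0479
time: 21.17
tool_pos: [0.6198, 0.0785, 0.2406]
tool_rot: [-3.139, -0.002, 1.544]
contact_force: [0.3, -0.5, 0.2]
opening: 0.0476
```

View pics/p9.png

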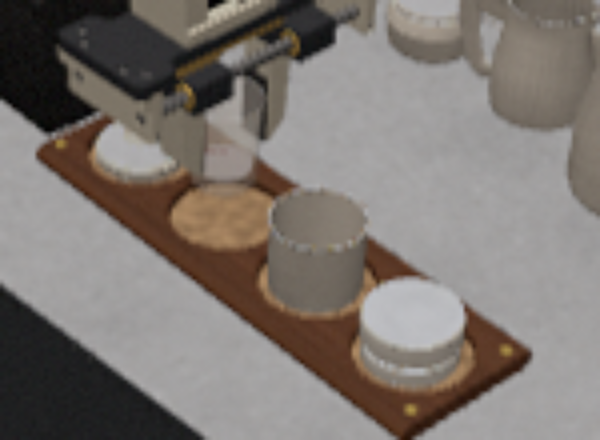

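The glass hangs upright over well 3 (crop (228,160)), and the cup and leveller look level in wells 2 and 1. I lower it.

```bash
python3 -m creep '[[[2,1,-8,0,-0.2,0],[0,0,-8,0,0,0]]]';python3 -m creep '[[[0,0,-7,0,0,0],[0,0,-4,0,0,0]]]';python3 -m creep '[[[0,0,-3,0,0,0]]]'
```

```text
time: 21.38
tool_pos: [0.6223, 0.0792, 0.2276]
tool_rot: [3.135, -0.002, 1.544]
contact_force: [-0.1, -0.2, -1.4]
opening: 0.0471
time: 21.55
tool_pos: [0.6223, 0.0792, 0.216]
tool_rot: [3.134, -0.002, 1.544]
contact_force: [0.4, -0.2, -1.3]
opening: 0.0476
time: 21.63
tool_pos: [0.6222, 0.0792, 0.2125]
tool_rot: [3.134, -0.002, 1.544]
contact_force: [-0.6, 0.2, -0.8]
opening: 0.0476
```

```bash
python3 -m creep '[[[0,0,-2,0,0.4,0]]]';python3 -m creep '[[[0,0,-2,0,0,0]]]';python3 -m creep '[[[0,0,-2,0,0,0]]]'
```

```text
time: 21.72
tool_pos: [0.6221, 0.0792, 0.2099]
tool_rot: [-3.141, -0.002, 1.544]
contact_force: [0.0, 0.3, -2.4]
opening: 0.0478
time: 21.8
tool_pos: [0.6221, 0.0792, 0.2076]
tool_rot: [-3.141, -0.002, 1.544]
contact_force: [-0.8, -0.8, -0.3]
opening: 0.0476
time: 21.88
tool_pos: [0.6226, 0.0792, 0.2066]
tool_rot: [3.141, -0.002, 1.544]
contact_force: [-3.1, -0.4, 15.7]
opening: 0.0477
```

Seated. I release, retreat upward and take the final look.

```bash
python3 -m creep '[[[0,0,0,0,0,0],[0,0,0,0,0,0],[0,0,0,0,0,0],[0,0,0,0,0,0]]]' -0.6;python3 -m creep '[[[0,0,0,0,0,0],[0,0,15,0,0,0],[0,0,25,0,0,0],[0,0,30,0,0,0],[0,0,30,0,0,0]]]';python3 -m creep '[[[-30,0,10,0,0,0],[-35,0,0,0,0,0],[-35,0,0,0,0,0],[-35,0,0,0,0,0],[-35,0,0,0,0,0]]]';python3 -m creep '[[[0,0,0,0,0,0],[0,0,0,0,0,0],[0,0,0,0,0,0],[0,0,0,0,0,0]]]'
python3 - <<'E'
from h import *
t=viewer.read_camera("top");s=viewer.read_camera("scene")
W=[(.6133,-.0839,.008,.03),(.6177,-.002,.008,.0295),(.6225,.0796,.008,.0205),(.6267,.1619,.008,.029)]
a=cv2.resize(t[180:330,190:460],None,fx=2,fy=2);b=cv2.resize(s[165:290,260:400],None,fx=2.4,fy=2.4)
h=max(a.shape[0],b.shape[0]);f=lambda i:cv2.copyMakeBorder(i,0,h-i.shape[0],0,0,cv2.BORDER_CONSTANT)
c=np.hstack([f(a),f(b)]);c=cv2.resize(c,None,fx=.9,fy=.9);print(c.shape);cv2.imwrite("pics/p10.png",c)
E
```

```text
time: 22.22
tool_pos: [0.6233, 0.0792, 0.2078]
tool_rot: [3.138, -0.002, 1.544]
contact_force: [-0.2, 0.0, 0.0]
opening: 0.0695
time: 22.63
tool_pos: [0.6207, 0.0791, 0.3023]
tool_rot: [-3.128, -0.001, 1.544]
contact_force: [0.8, 0.7, -0.7]
opening: 0.0732
time: 23.05
tool_pos: [0.4511, 0.0784, 0.3206]
tool_rot: [3.132, -0.002, 1.542]
contact_force: [0.1, -0.1, 0.1]
opening: 0.0732
time: 23.38
tool_pos: [0.4443, 0.0789, 0.3208]
tool_rot: [3.138, -0.002, 1.543]
contact_force: [-1.0, 0.8, -0.6]
opening: 0.073
(270, 788, 3)
```

View pics/p10.png

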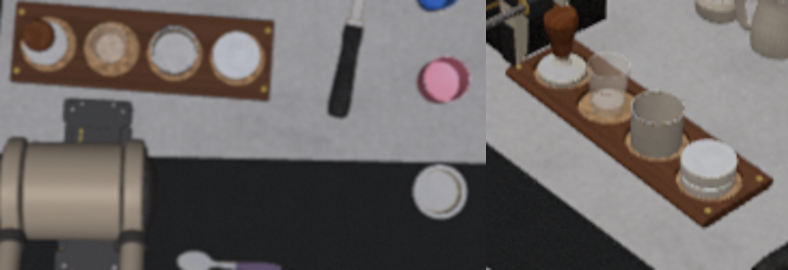

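All four stand upright in their wells, at right (560,65), (607,90), (657,130) and (709,170). The basket is in place at left (440,190), and the gripper is clear.

```bash
python3 -c "
from cell import robot
print(robot.hand_in())"
```

```text
the job is handed in; nothing more can be done
None
```

The four tools are back in the rail and I handed the job in at about 23.5 s of the 102 s allowed. From the portafilter end to the knock-bin end they stand leveller, dosing cup, shot glass, tamper.

- **Final pictures:** all four tools stand upright and centred in their wells. The blind basket, the pink cup and the part of the blue glass in view look unmoved, and the gripper is clear of everything.
- **Seating:** each tool met the bottom of its well within about 1 mm of the computed height. The largest contact force reported at the end of a move was about 27 N, at the leveller. The wrist readings were near zero after each release.
- **What went wrong on the way:** the arm drifted a few millimetres and about a degree between moves. It was worst above the shot glass, where one finger came close to the rim. I corrected it, and a close crop showed the glass still standing and unmoved.

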